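# Park the index plunger and slide the dental cast out

## Robot

A 7-joint arm with a two-finger parallel gripper is mounted at the origin on the work surface. World frame = base frame: x ahead of the robot, y to its left, z up, the work surface at z = 0. Lengths are in m, angles in rad, forces in N, time in s.
With the tool pointing down it reaches from about 0.4 to 0.85 m from the base axis. Payload 4.5 kg.
Tool frame: the origin (TCP) lies on the centre line of the jaws, within the pads' length; the fingertips stand 14 mm ahead of it and the grasp point (between the pads) lies 5 mm behind it (nose_length is the distance from the TCP to the fingertips, in m); x points along the fingers, y is the direction in which the jaws open and shut, and the axes are right-handed (so a half turn about x gives the same grasp; the last joint's range is limited). The gripper opens to 88 mm and grips with 3 to 60 N. Pads are 18 mm wide; open, the fingers measure 123 mm over their backs; the gripper's body (75 mm by 187 mm) begins 45 mm behind the grasp point.
Start: joints at [0.034, 0.689, -0.195, 1.565, 0.157, 0.902, -0.215], TCP at [0.625, 0, 0.253] pointing down, gripper open.
Joint ranges: [-3.01, 3.01], [-0.46, 2.08], [-1.47, 1.51], [0.13, 2.56], [-1, 4.14], [0.04, 2.09], [-2.66, 2.66]. Speed limits (rad/s): [2.57, 2.57, 3.14, 3.14, 3.14, 3.14, 3.14].

## Interface

Orientations are given as a unit quaternion [x, y, z, w].
In Python, from plant import get_state, snapshot, camera_params, finish_job, boxes_of, silhouettes, spot_point, nose_length gives the robot as it stands.
- The arm moves only by the tool apply_moves, never from a script. Its arguments are lists of equal length, an entry for each row: "delta_pos": the shift along the tool's x, y, z in cm, a list of three; "yaw": the turn about the tool's x in rad; "gripper": the opening in per cent of the stroke, from 0 (shut) to 100 (fully open). A call has 1 to 10 rows; each row is the pose to reach, as a shift and turn from the pose measured when the call began, along the tool's axes at that moment; what a row does not reach only later rows make up. A row lasts 1/12 s, in which the tool goes at most 41.7 mm and 7.16 degrees, less where a joint would pass 70% of its speed; a pose out of reach is approached as far as the arm can. A call with a gripper value outside its range is refused whole. The fingers move at their own pace and stop on an object; "force" is the grip in N (left out, the last holds). Time passes only in rows, so rows that repeat a pose let the fingers close. It gives the time, the measured TCP pose, the force and the opening at its end, in the units of the state.
- get_state(): the state, without advancing time (a new reading comes with each control period).
- snapshot(name): name is "scene" or "side" or "wrist"; returns the picture (400x640x3 uint8, red, green, blue); there is no depth.
- camera_params(name): a dict with "fovy" (degrees; the focal length in pixels is half the picture's height over the tangent of half this angle, whatever the lens; pixels are square), "cx", "cy" (the principal point, pixels), "position" and "orientation" of the camera in the world. Camera axes: x right, y down, z forward; pixel columns grow to the right and rows downward; lengths in m; the calibration is good to about 2 mm. A picture is of the moment at which its call begins: read the wrist's pose just before it. camera_params takes no time and is no camera call; for the wrist camera it gives the pose at the moment of the call.
- finish_job(): hands the job in, once; it reports no verdict.
Trained networks look in the newest picture that a camera, given by its name, has taken for a name from the list of things; names that differ only in an ending like _2 or _b are one class to them, and where a whole thing is asked for, a point or a joint stands for the part that bears it (a point fixed in the world has none). Each returns a list of dicts, best first, with "score" (0 to 1); they miss things now and then, are a little off and sometimes report something else, mostly with a low value. They report only what shows in the picture. A call takes as long as a camera call.
- boxes_of(thing, camera): "bbox" ([left, top, width, height] in pixels, round what is visible of it).
- silhouettes(thing, camera): "mask" (400x640 bool, what is visible of it) and "bbox" ([left, top, width, height] in pixels, round what is visible of it).
- spot_point(thing, camera): "pixel" ([column, row] in pixels: a listed point, or the origin of a listed thing).
The state is a dict: "clock": time; "q": joint angles; "qd": joint speeds; "joint_torque": joint torques, N m; "tool_pos": TCP position; "eef_rot": TCP orientation; "contact_force": force on the tool from outside, world axes, zero at the start; "moment": the same for the moment, N m; "opening": opening from 0.0 (shut) to 1.0 (fully open).
Only numpy, scipy, OpenCV 4.12 (cv2) and the standard library are available. Lean on these libraries where they do the work, as an engineer would, in place of code of your own. Each camera call takes 0.05 s, during which the arm holds its last target.

## Task

On the dental bench a cast on a sliding carriage is locked by a sprung index plunger. Pull the plunger's T-bar up only to its stop without straining it, twist it clockwise (seen from above) and ease it down into its rest notch, without letting it snap, so that it stays retracted when you let go; then slide the freed carriage gently along to its far end stop. Do not press on the plaster cast and leave the other things on the bench alone.

Things in the scene. Friction and masses are not known exactly. Their poses are not given: they have to be found in the camera images.
- stand: Grey slide stand fixed to the bench, base plate 200 x 270 x 16 mm. Origin on the bench surface under the carriage's starting centre; z up. The carriage slides along the stand's +y, 85 mm from the locked start to the far end stop. The cast on it (at the start x -30 to +30 mm, y 0 to +54 mm in this frame) reaches 70 mm up.
- far_stop (a point): Middle of the face of the dark steel end stop, 36 mm above the bench, that the carriage's +y end meets after 85 mm of travel.
- bracket (a point): Where the plunger's vertical axis passes the top of the grey bracket, 56 mm above the bench, at x = +88 mm, y = 0 of the stand. A round steel sleeve, 36 mm in diameter, rises from here round the plunger to 94 to 106 mm above the bench; its height differs from start to start. In its rim: a deep slot along the stand's x and, 75 degrees clockwise (from above), the rest notch.
- plunger: The index plunger: black T-bar on a steel spindle, with a 5 mm square cross pin parallel to the bar. Origin on its axis, at bench height while locked; x along the bar, z up. Locked, x lies along the stand's x within 8 degrees, the pin deep in the sleeve's slot. Spring about 3 N at the start and 0.2 N more per mm; the plunger weighs 1 N. Straining or snapping it (over 18 N against sleeve or stop, or moving faster than 0.35 m/s) damages it.
- bar_end (a point): Middle of the T-bar's +x end, 22 mm from the axis. How it moves: the pin clears the slot after 9 to 21 mm of pull (differs with the sleeve, not measured) and a firm stop comes 2 mm later. Cleared, it turns only clockwise from above (negative about z). The notch, 75 degrees from the slot, has 7 degrees of play each side, a wall beyond it, and is 3 mm below the rim; parked there it stays 6 to 18 mm up.
- tbar (a point): Grip point of the T-bar: on the plunger's axis, 129 mm above the bench while locked, 11 mm below the bar's flat top. The bar is 44 mm long (plunger x), 12 mm thick (plunger y) and 32 mm high, from 108 to 140 mm above the bench while locked; grip it across its 12 mm, with the fingertips not lower than 109 mm.
- push_post (a point): Point on the axis of the carriage's upright round steel post (16 mm diameter, top 103 mm above the bench), 90 mm above the bench, 13 mm below the post's top. At the start it lies at x = -30 mm, y = -48 mm in the stand's frame; at the far end stop at y = +37 mm. The cast's nearest face is 40 mm away on its +y side. Carriage friction about 3 N.
- cast: White plaster dental arch clamped on the carriage, 60 x 56 x 34 mm, brittle: not to be pressed. Origin at the centre of its underside, 36 mm above the bench.
- spare_cast: Loose white plaster dental arch on the bench, 60 x 56 x 34 mm, to be left alone. Origin at the centre of its underside.
- marker: Loose marker pen lying on the bench, about 125 mm long, 13 mm thick, to be left alone. Origin on the bench 43 mm from the end of its white barrel.
- wax_knife: Loose slim steel wax knife lying on the bench, 180 mm long, 9 mm thick, to be left alone. Origin under its handle's middle.

How it is judged:
By the outcome, as a careful person would: the job done as asked, in the order asked, and still so for the second after the job is handed in, with the robot touching nothing.
It also fails if it takes over 72 s, if anything falls off the work surface, if the arm or the gripper's body presses on something with over 40 N, if the wrist force passes 120 N, or if a joint passes its speed limit or range.

## Working session

There is one attempt and no reset: what is moved stays moved. The work goes in short steps, Python scripts to look and compute and a tool call to move; the robot and the scene stay as the last step left them, time stands still between calls to the robot, and variables do not carry over. Pictures are saved under pics/ and viewed, and the job is handed in when it is done.

Besides the shell and the picture viewer there is one more tool, called after "Request:" as a command line: name --pt "numbers of a row" for each row, then --argument value for the rest. apply_moves: Moves the arm, as the interface text tells. Its arguments: {"type":"object","properties":{"delta_pos":{"type":"array"},"yaw":{"type":"array"},"gripper":{"type":"array"},"force":{"type":"number"}},"required":["delta_pos","yaw","gripper"]}

```bash
mkdir -p pics; ls
cat > h.py <<'E'
import numpy as np, cv2
from scipy.spatial.transform import Rotation as R
from plant import *
def cam(n):
    c=camera_params(n); f=200/np.tan(np.radians(c['fovy'])/2)
    return np.array(c['position']),R.from_quat(c['orientation']).as_matrix(),f,c['cx'],c['cy']
def ray(C,px):
    p,M,f,cx,cy=C; d=M@np.array([(px[0]-cx)/f,(px[1]-cy)/f,1.]); return p,d/np.linalg.norm(d)
def onz(C,px,z):
    p,d=ray(C,px); return p+d*(z-p[2])/d[2]
def proj(C,X):
    p,M,f,cx,cy=C; v=M.T@(np.array(X)-p); return np.array([cx+f*v[0]/v[2],cy+f*v[1]/v[2]])
def tri(rs):
    A=np.zeros((3,3));b=np.zeros(3)
    for p,d in rs:
        P=np.eye(3)-np.outer(d,d);A+=P;b+=P@p
    return np.linalg.solve(A,b)
def save(n,fn):
    im=snapshot(n); cv2.imwrite('pics/'+fn,im[:,:,::-1]); return im
E
python3 - <<'E'
from h import *
s=get_state(); print(s['clock'],s['tool_pos'],s['eef_rot'],s['opening'],nose_length if not callable(nose_length) else nose_length())
H={'scene':0,'side':0,'wrist':0}
for n in H:
    C=cam(n); save(n,n+'0.png'); print(n,C[0].round(3),C[2:])
    for t in ['bracket','tbar','bar_end','push_post','far_stop','stand','plunger','cast']:
        r=spot_point(t,n)
        print(n,t,[(np.round(x['pixel'],1).tolist(),round(x['score'],2)) for x in r[:2]])
print(get_state()['clock'])
E
```

```text
pics
0.0 [ 6.24384370e-01 -7.95361880e-05  2.51891786e-01] [-0.49945713 -0.50045508  0.50048874 -0.49959814] 0.9998794059695074 0.014
scene [1.11  0.336 0.706] (np.float64(434.8336449966124), 316.99233195630353, 196.95428063494325)
scene bracket [([334.5, 268.6], 0.94)]
scene tbar [([330.7, 244.5], 0.87), ([423.7, 269.9], 0.5)]
scene bar_end [([327.5, 256.1], 0.52)]
scene push_post []
scene far_stop [([421.1, 270.7], 0.81), ([361.3, 253.5], 0.52)]
scene stand [([349.6, 261.1], 0.69)]
scene plunger []
scene cast [([361.5, 253.6], 0.85), ([333.2, 214.3], 0.69)]
side [0.397 0.657 0.502] (np.float64(377.93640573779857), 323.88946339348894, 199.77292805686687)
side bracket [([260.4, 229.5], 0.92), ([365.0, 314.0], 0.45)]
side tbar [([258.6, 197.0], 0.72)]
side bar_end [([245.6, 198.9], 0.69)]
side push_post [([322.1, 202.4], 0.91), ([249.2, 198.2], 0.31)]
side far_stop [([293.5, 294.5], 0.86)]
side stand [([305.9, 249.8], 0.72)]
side plunger []
side cast [([299.7, 244.4], 0.98)]
wrist [0.626 0.077 0.385] (np.float64(340.04539584531585), 319.3008670135469, 191.35873649924397)
wrist bracket [([345.8, 74.9], 0.83)]
wrist tbar [([357.7, 71.0], 0.72), ([257.4, 59.1], 0.61)]
wrist bar_end [([388.1, 64.4], 0.69)]
wrist push_post [([221.6, 147.3], 0.86)]
wrist far_stop []
wrist stand [([263.6, 85.4], 0.89)]
wrist plunger [([277.9, 243.1], 0.63), ([344.9, 74.9], 0.62)]
wrist cast [([256.8, 59.0], 0.69), ([260.5, 84.5], 0.65)]
1.35
```

View pics/scene0.png

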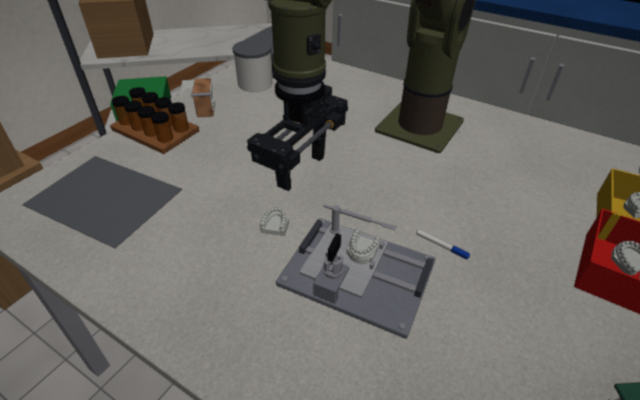

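View pics/side0.png

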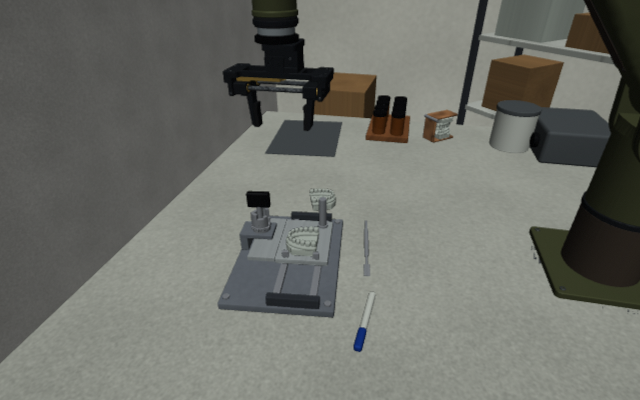

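View pics/wrist0.png

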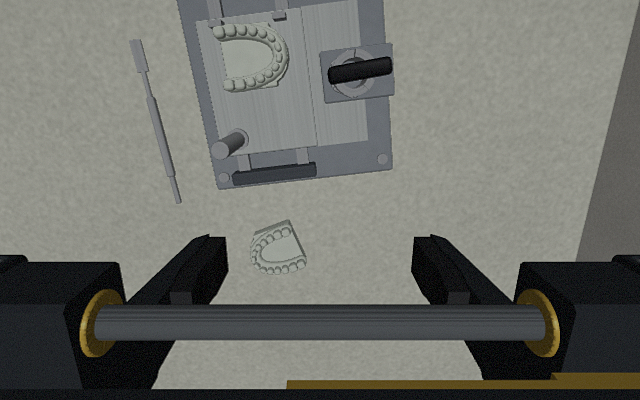

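Run:
```python
from h import *
C={n:cam(n) for n in ['scene','side','wrist']}
obs={'bracket':dict(scene=[334.5,268.6],side=[260.4,229.5],wrist=[345.8,74.9]),
'tbar':dict(scene=[330.7,244.5],side=[258.6,197],wrist=[357.7,71]),
'bar_end':dict(scene=[327.5,256.1],side=[245.6,198.9],wrist=[388.1,64.4]),
'push_post':dict(side=[322.1,202.4],wrist=[221.6,147.3]),
'far_stop':dict(scene=[421.1,270.7],side=[293.5,294.5]),
'stand':dict(scene=[349.6,261.1],side=[305.9,249.8],wrist=[263.6,85.4])}
Z=dict(bracket=.056,tbar=.129,bar_end=.129,push_post=.09,far_stop=.036,stand=0)
for k,o in obs.items():
    X=tri([ray(C[n],p) for n,p in o.items()])
    print(k,X.round(4),{n:onz(C[n],p,Z[k])[:2].round(4).tolist() for n,p in o.items()},{n:(proj(C[n],X)-p).round(1).tolist() for n,p in o.items()})
```

```text
bracket [0.6503 0.0887 0.0557] {'scene': [0.6456, 0.0855], 'side': [0.6517, 0.0963], 'wrist': [0.65, 0.0872]} {'scene': [0.2, 2.5], 'side': [2.0, -2.0], 'wrist': [0.4, -1.7]}
tbar [0.6533 0.0841 0.1263] {'scene': [0.6547, 0.08], 'side': [0.6499, 0.0917], 'wrist': [0.653, 0.0876]} {'scene': [2.3, 1.5], 'side': [-0.1, -1.1], 'wrist': [-0.1, 5.3]}
bar_end [0.6764 0.0903 0.1222] {'scene': [0.6807, 0.0894], 'side': [0.6712, 0.1033], 'wrist': [0.6743, 0.092]} {'scene': [1.6, 1.2], 'side': [0.5, -0.8], 'wrist': [1.0, 3.1]}
push_post [0.5415 0.0269 0.0913] {'side': [0.5424, 0.0253], 'wrist': [0.5406, 0.0264]} {'side': [0.3, -0.1], 'wrist': [0.6, -0.3]}
far_stop [0.5447 0.2246 0.0339] {'scene': [0.5435, 0.2222], 'side': [0.5451, 0.2305]} {'scene': [0.7, 1.6], 'side': [1.2, -1.6]}
stand [5.67e-01 7.77e-02 2.00e-04] {'scene': [0.5712, 0.0802], 'side': [0.5667, 0.0726], 'wrist': [0.5655, 0.0783]} {'scene': [-0.0, -1.9], 'side': [-0.8, 1.5], 'wrist': [1.3, 0.6]}
```

```bash
cat >> h.py <<'E'
from scipy.optimize import least_squares
L=dict(bracket=[.088,0,.056],tbar=[.088,0,.129],push_post=[-.03,-.048,.09],stand=[0,0,0],cast=[0,.027,.036])
def fit(obs,C):
    def X(v,k):
        if k=='bar_end': return np.array([v[0]+.088*np.cos(v[2])+.022*np.cos(v[3]),v[1]+.088*np.sin(v[2])+.022*np.sin(v[3]),.129])
        l=L[k];c,s=np.cos(v[2]),np.sin(v[2]); return np.array([v[0]+c*l[0]-s*l[1],v[1]+s*l[0]+c*l[1],l[2]])
    def f(v): return np.concatenate([(proj(C[n],X(v,k))-p)/C[n][2]*np.linalg.norm(X(v,k)-C[n][0])*1000 for k,o in obs.items() for n,p in o.items()])
    r=least_squares(f,[.567,.078,.1,.1],loss='soft_l1',f_scale=3)
    return r.x,f(r.x),X
E
python3 - <<'E'
from h import *
C={n:cam(n) for n in ['scene','side','wrist']}
obs={'bracket':dict(scene=[334.5,268.6],side=[260.4,229.5],wrist=[345.8,74.9]),
'tbar':dict(scene=[330.7,244.5],side=[258.6,197],wrist=[357.7,71]),
'bar_end':dict(scene=[327.5,256.1],side=[245.6,198.9],wrist=[388.1,64.4]),
'push_post':dict(side=[322.1,202.4],wrist=[221.6,147.3]),
'cast':dict(side=[299.7,244.4],wrist=[256.8,59]),
'stand':dict(scene=[349.6,261.1],side=[305.9,249.8],wrist=[263.6,85.4])}
v,e,X=fit(obs,C); print(v[:2].round(4),np.degrees(v[2:]).round(2)); print(e.round(1))
print('tbar',X(v,'tbar'),'post',X(v,'push_post'))
s=get_state(); M=R.from_quat(s['eef_rot']).as_matrix(); print(M.round(3)); print(C['wrist'][1].round(3), (M.T@(C['wrist'][0]-s['tool_pos'])).round(3))
E
```

```text
[0.5663 0.0772] [ 6.4  12.64]
[-2.9  6.1  1.5 -5.8  4.   0.3  6.5  2.2 -2.  -2.9  0.7  0.6  5.  -2.6
  0.7 -6.5  0.9  0.2  0.4  0.5  1.3  0.3  6.3  2.8 -2.9 -2.  -0.2 -4.5
 -0.8  3.   0.8  1.2]
tbar [0.65371536 0.08700109 0.129     ] post [0.54180533 0.02613939 0.09      ]
[[ 0.  1.  0.]
 [ 0.  0. -1.]
 [-1.  0. -0.]]
[[ 1.     0.001 -0.001]
 [ 0.    -0.956 -0.294]
 [-0.001  0.294 -0.956]] [-0.132  0.001 -0.077]
```

Request:
apply_moves --pt "0.5 0.5 -1.5" --pt "1 1 -3" --pt "1.5 1.5 -4.5" --pt "2 2 -6" --pt "2.5 2.5 -7.5" --pt "3 2.9 -8.7" --pt "3 2.9 -8.7" --pt "3 2.9 -8.7" --pt "3 2.9 -8.7" --pt "3 2.9 -8.7" --yaw '[-0.12,-0.24,-0.36,-0.48,-0.6,-0.72,-0.84,-0.96,-1.08,-1.2]' --gripper '[100,100,100,100,100,100,100,100,100,100]'

```text
clock: 2.18
tool_pos: [0.6541, 0.087, 0.2226]
eef_rot: [0.128, 0.695, -0.128, 0.695]
contact_force: [0.3, -0.5, -0.8]
opening: 1.001
```

Request:
apply_moves --pt "0 0 0" --pt "0 0 0" --pt "0 0 0" --pt "0 0 0" --pt "0 0 0" --pt "0 0 0" --pt "0 0 0" --yaw '[-0.12,-0.24,-0.36,-0.48,-0.55,-0.55,-0.55]' --gripper '[100,100,100,100,100,100,100]'

```text
clock: 2.77
tool_pos: [0.6541, 0.0867, 0.2225]
eef_rot: [-0.065, 0.704, 0.064, 0.704]
contact_force: [-0.4, 0.8, -0.9]
opening: 1.0
```

Run:
```python
from h import *
s=get_state(); M=R.from_quat(s['eef_rot']).as_matrix(); print(s['clock'],s['q'],s['tool_pos'],M.round(3))
C={'wrist':cam('wrist')}
save('wrist','wrist1.png')
for t in ['bracket','tbar','bar_end','push_post','stand','cast']:
    r=spot_point(t,'wrist'); print(t,[(np.round(x['pixel'],1).tolist(),round(x['score'],2),onz(C['wrist'],x['pixel'],L.get(t,[0,0,.129])[2]).round(4).tolist()) for x in r[:2]])
```

```text
2.7667 [ 0.12629063  0.83589662 -0.65485159  1.46742651  0.55571128  1.02870408
  1.09403839] [0.65410363 0.08674916 0.22250246] [[-0.    -0.182  0.983]
 [-0.     0.983  0.182]
 [-1.    -0.    -0.   ]]
bracket [([317.1, 179.0], 0.61, [0.659, 0.0863, 0.056])]
tbar [([320.1, 199.6], 0.73, [0.654, 0.088, 0.129])]
bar_end [([320.1, 222.5], 0.87, [0.6709, 0.0911, 0.129]), ([323.5, 72.1], 0.4, [0.571, 0.0747, 0.129])]
push_post [([262.8, 22.3], 0.55, [0.5445, 0.0266, 0.09])]
stand [([317.9, 71.2], 0.85, [0.5657, 0.0696, 0.0])]
cast [([353.3, 74.8], 0.91, [0.5645, 0.1015, 0.036]), ([131.0, 42.0], 0.25, [0.5732, -0.0929, 0.036])]
```

View pics/wrist1.png

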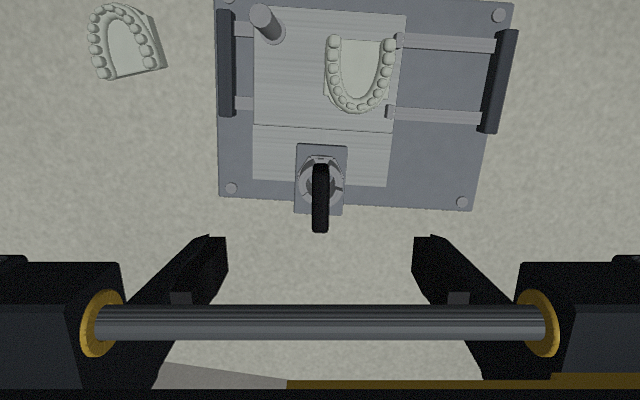

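Run:
```python
from h import *
C=cam('wrist')
def a(p,q,z):
    P,Q=onz(C,p,z),onz(C,q,z); d=Q-P; print(P.round(4),Q.round(4),np.degrees(np.arctan2(d[1],d[0])).round(2),np.linalg.norm(d).round(4))
a((219,196),(471,211),.016); a((214,0),(219,196),.016); a((471,211),(513,3),.016)
a((304,216),(344,216),.056)
im=cv2.imread('pics/wrist1.png'); g=im.max(2)
for r in range(160,236,5):
    c=np.where(g[r,295:345]<45)[0]+295
    print(r,c.min() if len(c) else None,c.max() if len(c) else None)
a((320,165),(320,233),.14)
cv2.imwrite('pics/crop1.png',cv2.resize(im[130:240,260:380],None,fx=5,fy=5,interpolation=cv2.INTER_CUBIC))
```

```text
[ 0.7066 -0.0093  0.016 ] [0.6741 0.2548 0.016 ] 97.02 0.2661
[ 0.5248 -0.0318  0.016 ] [ 0.7066 -0.0093  0.016 ] 7.06 0.1832
[0.6741 0.2548 0.016 ] [0.4783 0.23   0.016 ] -172.78 0.1974
[0.6967 0.081  0.056 ] [0.6898 0.1179 0.056 ] 100.62 0.0376
160 None None
165 314 327
170 313 328
175 312 328
180 312 328
185 312 329
190 312 329
195 312 329
200 312 328
205 312 328
210 312 328
215 312 327
220 312 327
225 312 327
230 313 326
235 None None
[0.6275 0.0832 0.14  ] [0.6742 0.092  0.14  ] 10.64 0.0476
```

View pics/crop1.png

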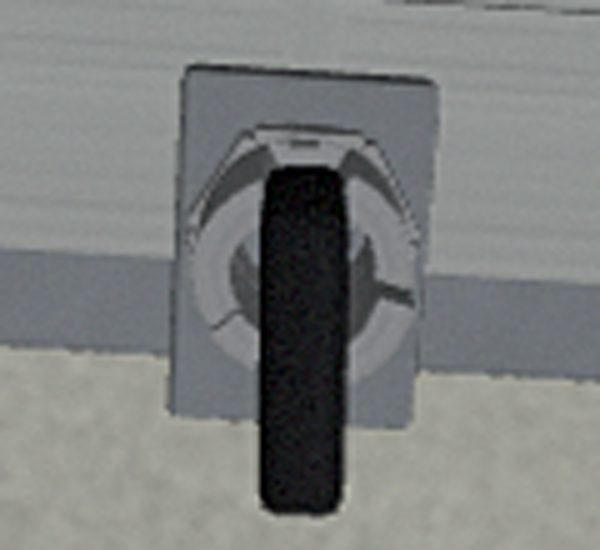

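Request:
apply_moves --pt "2 0.1 -0.1" --pt "4 0.1 -0.1" --pt "6 0.1 -0.1" --pt "7.5 0.1 -0.1" --pt "8.5 0.1 -0.1" --pt "9.2 0.1 -0.1" --pt "9.7 0.1 -0.1" --pt "9.7 0.1 -0.1" --pt "9.7 0.1 -0.1" --yaw '[0,0,0,0,0,0,0,0,0]' --gripper '[100,100,100,100,100,100,100,100,100]'

```text
clock: 3.87
tool_pos: [0.6533, 0.088, 0.1262]
eef_rot: [-0.065, 0.704, 0.065, 0.704]
contact_force: [0.5, -0.1, -0.3]
opening: 0.999
```

Run:
```python
from h import *
s=get_state(); print(s['clock'],s['tool_pos'],s['contact_force'])
save('wrist','wrist2.png'); save('side','side2.png')
```

```text
3.8667 [0.65327667 0.08799652 0.12621092] [ 0.48797287 -0.13541979 -0.27757307]
```

View pics/wrist2.png

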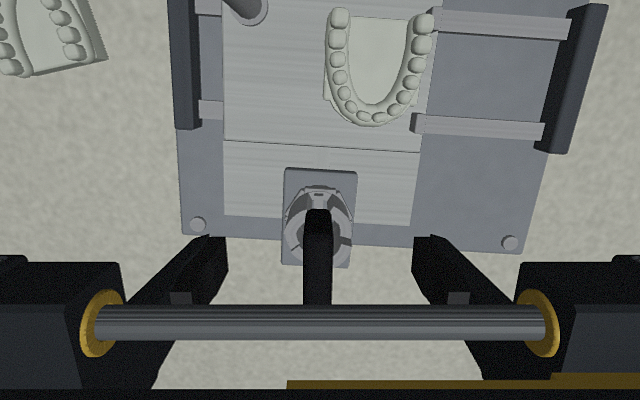

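View pics/side2.png

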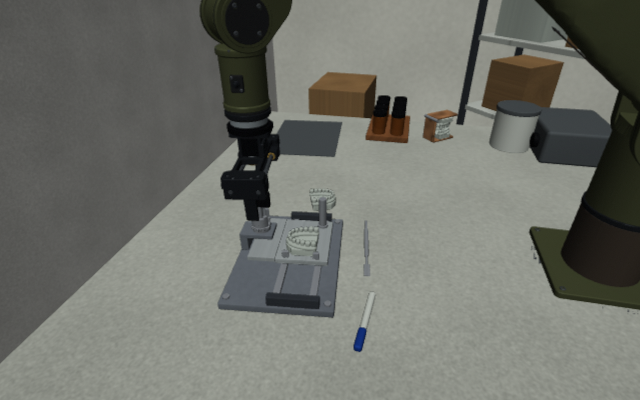

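Request:
apply_moves --pt "0 0 0" --pt "0 0 0" --pt "0 0 0" --pt "0 0 0" --pt "0 0 0" --pt "0 0 0" --pt "0 0 0" --pt "0 0 0" --pt "0 0 0" --pt "0 0 0" --yaw '[0,0,0,0,0,0,0,0,0,0]' --gripper '[60,40,30,25,20,16,12,8,5,5]' --force 10

```text
clock: 4.8
tool_pos: [0.6535, 0.088, 0.1266]
eef_rot: [-0.065, 0.703, 0.065, 0.705]
contact_force: [-0.4, 0.7, -0.4]
opening: 0.268
```

Request:
apply_moves --pt "0 0 0" --pt "0 0 0" --pt "0 0 0" --pt "0 0 0" --pt "0 0 0" --pt "0 0 0" --yaw '[0,0,0,0,0,0]' --gripper '[5,0,0,0,0,0]' --force 22

```text
clock: 5.3
tool_pos: [0.6537, 0.0875, 0.1266]
eef_rot: [-0.065, 0.703, 0.065, 0.705]
contact_force: [0.8, -1.9, 0.6]
opening: 0.134
```

Request:
apply_moves --pt "-0.1 0 0" --pt "-0.2 0 0" --pt "-0.3 0 0" --pt "-0.4 0 0" --pt "-0.5 0 0" --pt "-0.6 0 0" --pt "-0.7 0 0" --pt "-0.8 0 0" --pt "-0.8 0 0" --yaw '[0,0,0,0,0,0,0,0,0]' --gripper '[0,0,0,0,0,0,0,0,0]'

```text
clock: 6.05
tool_pos: [0.6536, 0.0874, 0.1347]
eef_rot: [-0.065, 0.704, 0.065, 0.705]
contact_force: [1.7, -0.3, -5.5]
opening: 0.131
```

Request:
apply_moves --pt "-0.1 0 0" --pt "-0.2 0 0" --pt "-0.2 0 0" --yaw '[0,0,0]' --gripper '[0,0,0]'

```text
clock: 6.3
tool_pos: [0.6536, 0.0873, 0.1368]
eef_rot: [-0.065, 0.704, 0.065, 0.705]
contact_force: [2.4, -1.9, -7.0]
opening: 0.137
```

Request:
apply_moves --pt "-0.1 0 0" --pt "-0.1 0 0" --yaw '[0,0]' --gripper '[0,0]'

```text
clock: 6.47
tool_pos: [0.6535, 0.0873, 0.1379]
eef_rot: [-0.065, 0.704, 0.065, 0.705]
contact_force: [1.7, -0.7, -6.2]
opening: 0.13
```

Request:
apply_moves --pt "-0.1 0 0" --pt "-0.1 0 0" --yaw '[0,0]' --gripper '[0,0]'

```text
clock: 6.63
tool_pos: [0.6535, 0.0873, 0.139]
eef_rot: [-0.065, 0.704, 0.065, 0.705]
contact_force: [3.1, -0.7, -6.9]
opening: 0.133
```

Request:
apply_moves --pt "-0.1 0 0" --pt "-0.1 0 0" --yaw '[0,0]' --gripper '[0,0]'

```text
clock: 6.8
tool_pos: [0.6535, 0.0874, 0.1401]
eef_rot: [-0.065, 0.704, 0.065, 0.705]
contact_force: [1.2, -0.7, -6.5]
opening: 0.134
```

Request:
apply_moves --pt "-0.1 0 0" --pt "-0.1 0 0" --yaw '[0,0]' --gripper '[0,0]'

```text
clock: 6.97
tool_pos: [0.6535, 0.0873, 0.1412]
eef_rot: [-0.065, 0.704, 0.065, 0.705]
contact_force: [1.2, -1.5, -7.2]
opening: 0.137
```

Request:
apply_moves --pt "-0.1 0 0" --pt "-0.1 0 0" --yaw '[0,0]' --gripper '[0,0]'

```text
clock: 7.13
tool_pos: [0.6535, 0.0874, 0.1424]
eef_rot: [-0.065, 0.704, 0.065, 0.705]
contact_force: [3.6, -0.8, -7.5]
opening: 0.136
```

Request:
apply_moves --pt "-0.1 0 0" --pt "-0.1 0 0" --yaw '[0,0]' --gripper '[0,0]'

```text
clock: 7.3
tool_pos: [0.6534, 0.0873, 0.1425]
eef_rot: [-0.065, 0.704, 0.065, 0.704]
contact_force: [3.8, -0.6, -13.7]
opening: 0.138
```

Request:
apply_moves --pt "-0.1 0 0" --pt "-0.1 0 0" --yaw '[0,0]' --gripper '[0,0]'

```text
clock: 7.47
tool_pos: [0.6534, 0.0873, 0.1425]
eef_rot: [-0.065, 0.704, 0.065, 0.704]
contact_force: [4.9, 0.1, -16.1]
opening: 0.136
```

Request:
apply_moves --pt "0.08 0 0" --pt "0.08 0 0" --yaw '[0,0]' --gripper '[0,0]'

```text
clock: 7.63
tool_pos: [0.6535, 0.0873, 0.1418]
eef_rot: [-0.065, 0.704, 0.065, 0.704]
contact_force: [1.9, -0.1, -7.4]
opening: 0.13
```

Request:
apply_moves --pt "0 0 0" --pt "0 0 0" --pt "0 0 0" --pt "0 0 0" --pt "0 0 0" --pt "0 0 0" --yaw '[0.06,0.12,0.18,0.24,0.3,0.3]' --gripper '[0,0,0,0,0,0]'

```text
clock: 8.13
tool_pos: [0.6535, 0.0872, 0.1424]
eef_rot: [0.041, 0.705, -0.042, 0.706]
contact_force: [2.2, -1.4, -7.9]
opening: 0.133
```

```bash
cat > st.py <<'E'
from h import *
s=get_state(); M=R.from_quat(s['eef_rot']).as_matrix(); print(s['clock'],np.round(s['tool_pos'],4),np.round(s['contact_force'],1),np.round(s['moment'],2),'bar ang',np.degrees(np.arctan2(M[1,2],M[0,2])).round(2),'q7',s['q'][6]); print(M.round(3))
E
python3 st.py
```

```text
8.1333 [0.6535 0.0872 0.1424] [ 2.2 -1.4 -7.9] [-0.11 -0.56  0.  ] bar ang -6.72 q7 0.785378763451881
[[ 0.001  0.117  0.993]
 [-0.001  0.993 -0.117]
 [-1.    -0.001  0.001]]
```

Request:
apply_moves --pt "0.05 0 0" --pt "0.05 0 0" --pt "0.05 0 0" --pt "0.05 0 0" --pt "0.05 0 0" --pt "0.05 0 0" --yaw '[0.08,0.16,0.24,0.32,0.4,0.4]' --gripper '[0,0,0,0,0,0]'

```text
clock: 8.63
tool_pos: [0.6535, 0.0869, 0.1423]
eef_rot: [0.18, 0.683, -0.182, 0.684]
contact_force: [1.9, -2.0, -6.2]
opening: 0.131
```

Request:
apply_moves --pt "0.05 0 0" --pt "0.05 0 0" --pt "0.05 0 0" --pt "0.05 0 0" --pt "0.05 0 0" --pt "0.05 0 0" --yaw '[0.08,0.16,0.24,0.32,0.4,0.4]' --gripper '[0,0,0,0,0,0]'

```text
clock: 9.13
tool_pos: [0.6533, 0.0867, 0.142]
eef_rot: [0.312, 0.633, -0.314, 0.635]
contact_force: [2.5, -2.4, -7.2]
opening: 0.134
```

```bash
python3 st.py
```

```text
9.1333 [0.6533 0.0867 0.142 ] [ 2.5 -2.4 -7.2] [-0.3  -0.53 -0.02] bar ang -52.52 q7 0.15410149667775064
[[ 0.001  0.794  0.608]
 [-0.003  0.608 -0.794]
 [-1.    -0.001  0.003]]
```

Request:
apply_moves --pt "0 0 0" --pt "0 0 0" --pt "0 0 0" --pt "0 0 0" --pt "0 0 0" --yaw '[0.07,0.14,0.2,0.26,0.26]' --gripper '[0,0,0,0,0]'

```text
clock: 9.55
tool_pos: [0.6531, 0.0866, 0.1421]
eef_rot: [0.391, 0.588, -0.392, 0.59]
contact_force: [2.4, -3.0, -6.9]
opening: 0.133
```

```bash
python3 st.py
```

```text
9.55 [0.6531 0.0866 0.1421] [ 2.4 -3.  -6.9] [-0.4  -0.55 -0.03] bar ang -67.25 q7 -0.04194250761019665
[[ 0.001  0.922  0.387]
 [-0.003  0.387 -0.922]
 [-1.    -0.001  0.003]]
```

Request:
apply_moves --pt "0.05 0 0" --pt "0.1 0 0" --pt "0.15 0 0" --pt "0.2 0 0" --pt "0.2 0 0" --yaw '[0,0,0,0,0]' --gripper '[0,0,0,0,0]'

```text
clock: 9.97
tool_pos: [0.6531, 0.0866, 0.14]
eef_rot: [0.391, 0.588, -0.392, 0.59]
contact_force: [2.7, -2.0, -6.9]
opening: 0.131
```

Request:
apply_moves --pt "0.05 0 0" --pt "0.1 0 0" --pt "0.15 0 0" --pt "0.15 0 0" --yaw '[0,0,0,0]' --gripper '[0,0,0,0]'

```text
clock: 10.3
tool_pos: [0.6532, 0.0866, 0.1384]
eef_rot: [0.391, 0.588, -0.392, 0.59]
contact_force: [2.4, -1.2, -6.1]
opening: 0.137
```

Request:
apply_moves --pt "0.05 0 0" --pt "0.1 0 0" --pt "0.1 0 0" --yaw '[0,0,0]' --gripper '[0,0,0]'

```text
clock: 10.55
tool_pos: [0.6531, 0.0866, 0.1375]
eef_rot: [0.391, 0.588, -0.392, 0.59]
contact_force: [1.9, -2.1, -6.3]
opening: 0.134
```

```bash
python3 st.py
```

```text
10.55 [0.6531 0.0866 0.1375] [ 1.9 -2.1 -6.3] [-0.44 -0.54  0.06] bar ang -67.19 q7 -0.042952434327651064
[[ 0.001  0.922  0.388]
 [-0.003  0.388 -0.922]
 [-1.    -0.     0.003]]
```

Request:
apply_moves --pt "0.05 0 0" --pt "0.05 0 0" --yaw '[0,0]' --gripper '[0,0]'

```text
clock: 10.72
tool_pos: [0.6532, 0.0866, 0.1374]
eef_rot: [0.391, 0.588, -0.392, 0.59]
contact_force: [0.5, -2.4, -2.3]
opening: 0.135
```

Request:
apply_moves --pt "0.05 0 0" --pt "0.05 0 0" --yaw '[0,0]' --gripper '[0,0]'

```text
clock: 10.88
tool_pos: [0.6532, 0.0866, 0.1373]
eef_rot: [0.391, 0.588, -0.392, 0.59]
contact_force: [-0.2, -3.0, -0.4]
opening: 0.138
```

Request:
apply_moves --pt "0 0 0" --pt "0 0 0" --pt "0 0 0" --pt "0 0 0" --pt "0 0 0" --pt "0 0 0" --yaw '[0,0,0,0,0,0]' --gripper '[16,20,30,40,50,60]'

```text
clock: 11.38
tool_pos: [0.6532, 0.087, 0.1374]
eef_rot: [0.391, 0.588, -0.392, 0.59]
contact_force: [-0.8, -0.1, -0.0]
opening: 0.478
```

```bash
python3 st.py; python3 -c "
from h import *
save('wrist','wrist3.png')"
```

```text
11.3833 [0.6532 0.087  0.1374] [-0.8 -0.1 -0. ] [-0.01 -0.   -0.05] bar ang -67.18 q7 -0.04327285503050275
[[ 0.001  0.922  0.388]
 [-0.003  0.388 -0.922]
 [-1.     0.     0.003]]
```

View pics/wrist3.png

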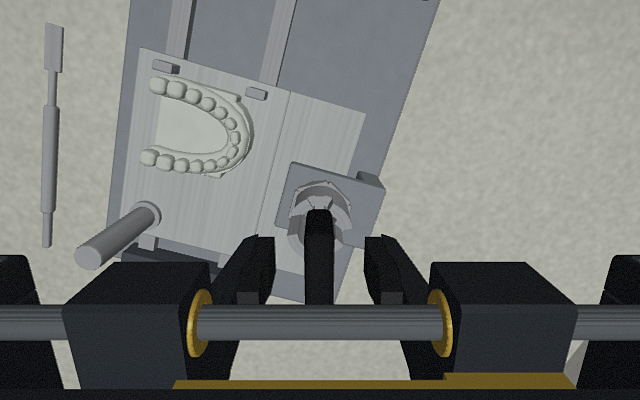

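Request:
apply_moves --pt "-1 0 0" --pt "-2.5 0 0" --pt "-4.5 0 0" --pt "-6.5 0 0" --pt "-7 -2 0.8" --pt "-7 -4 1.7" --pt "-7 -6 2.5" --pt "-7 -8 3.4" --pt "-7 -10 4.2" --pt "-7 -12 5.1" --yaw '[0,0,0,0,-0.12,-0.24,-0.36,-0.48,-0.6,-0.72]' --gripper '[60,60,60,60,40,20,0,0,0,0]' --force 10

```text
clock: 12.27
tool_pos: [0.5617, -0.0071, 0.2084]
eef_rot: [0.156, 0.689, -0.157, 0.691]
contact_force: [-0.3, -0.3, -0.7]
opening: 0.17
```

```bash
python3 st.py
python3 - <<'E'
from h import *
for n in ['scene','side','wrist']: 
    C=cam(n); save(n,n+'4.png')
    for t in ['push_post','tbar','bar_end']:
        r=spot_point(t,n); print(n,t,[(np.round(x['pixel'],1).tolist(),round(x['score'],2),onz(C,x['pixel'],.09 if t=='push_post' else .14).round(4).tolist()) for x in r[:2]])
s=get_state();M=R.from_quat(s['eef_rot']).as_matrix()
print((M.T@(np.array([.5476,-.0216,.2])-s['tool_pos'])).round(4))
E
```

```text
12.2667 [ 0.5617 -0.0071  0.2084] [-0.3 -0.3 -0.7] [ 0.05 -0.05  0.03] bar ang -25.58 q7 0.6156056285009873
[[ 0.002  0.432  0.902]
 [-0.003  0.902 -0.432]
 [-1.    -0.002  0.003]]
scene push_post [([334.4, 214.0], 0.82, [0.5484, 0.0257, 0.09])]
scene tbar [([330.5, 238.4], 0.93, [0.6512, 0.0771, 0.14])]
scene bar_end [([318.4, 242.9], 0.72, [0.6719, 0.0649, 0.14]), ([434.6, 241.1], 0.65, [0.5564, 0.2343, 0.14])]
side push_post [([323.1, 202.3], 0.64, [0.5405, 0.0245, 0.09])]
side tbar [([260.1, 191.7], 0.55, [0.6465, 0.0899, 0.14])]
side bar_end [([258.0, 185.6], 0.81, [0.6586, 0.0691, 0.14])]
wrist push_post [([344.8, 148.3], 0.87, [0.5431, 0.0265, 0.09]), ([502.2, 270.1], 0.64, [0.692, 0.1013, 0.09])]
wrist tbar [([505.6, 270.9], 0.73, [0.6542, 0.0887, 0.14])]
wrist bar_end [([473.0, 286.6], 0.66, [0.6562, 0.0655, 0.14]), ([393.2, 130.2], 0.64, [0.5362, 0.0568, 0.14])]
[ 0.0075 -0.0206 -0.0066]
```

View pics/side4.png

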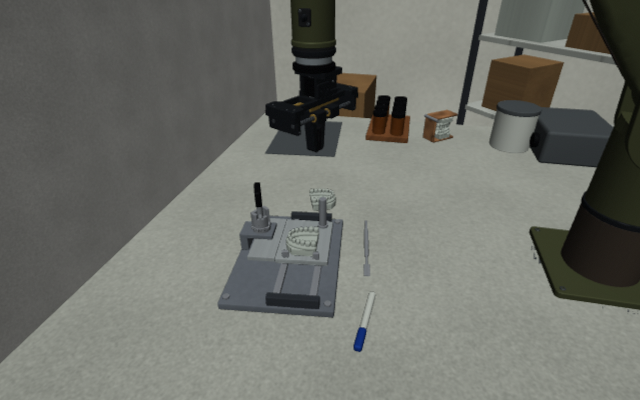

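View pics/wrist4.png

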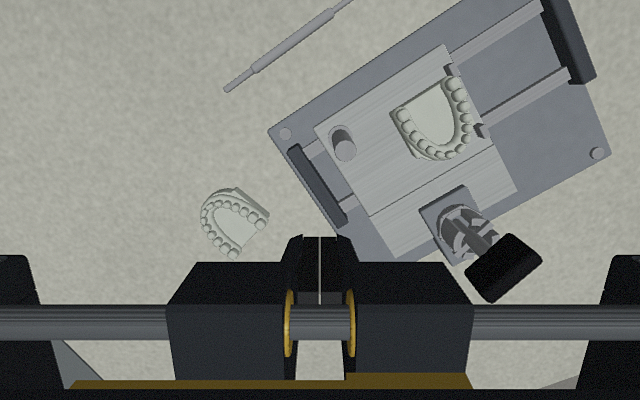

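Request:
apply_moves --pt "0 -1 -0.3" --pt "0 -2.1 -0.7" --pt "0 -2.1 -0.7" --pt "0 -2.1 -0.7" --pt "0 -2.1 -0.7" --pt "0 -2.1 -0.7" --pt "0 -2.1 -0.7" --yaw '[-0.12,-0.24,-0.36,-0.48,-0.575,-0.575,-0.575]' --gripper '[0,0,0,0,0,0,0]'

```text
clock: 13.45
tool_pos: [0.5471, -0.0216, 0.2074]
eef_rot: [-0.043, 0.706, 0.042, 0.706]
contact_force: [0.6, -0.4, 0.7]
opening: 0.004
```

Request:
apply_moves --pt "2 0 0" --pt "4 0 0" --pt "6 0 0" --pt "8 0 0" --pt "9.5 0 0" --pt "10.8 0 0" --pt "10.8 0 0" --pt "10.8 0 0" --yaw '[0,0,0,0,0,0,0,0]' --gripper '[0,0,0,0,0,0,0,0]'

```text
clock: 14.12
tool_pos: [0.547, -0.0216, 0.0991]
eef_rot: [-0.043, 0.706, 0.041, 0.706]
contact_force: [-0.4, 0.1, 0.6]
opening: 0.01
```

```bash
python3 st.py
python3 - <<'E'
from h import *
for n in ['scene','side','wrist']: save(n,n+'5.png')
s=get_state();M=R.from_quat(s['eef_rot']).as_matrix()
print((M.T@(np.array([.5422,.0258,.1])-s['tool_pos'])).round(4))
E
```

```text
14.1167 [ 0.547  -0.0216  0.0991] [-0.4  0.1  0.6] [ 0.16 -0.06  0.02] bar ang 6.82 q7 0.9230664901641005
[[ 0.    -0.119  0.993]
 [-0.002  0.993  0.119]
 [-1.    -0.002 -0.   ]]
[0.0002 0.0478 0.    ]
```

View pics/side5.png

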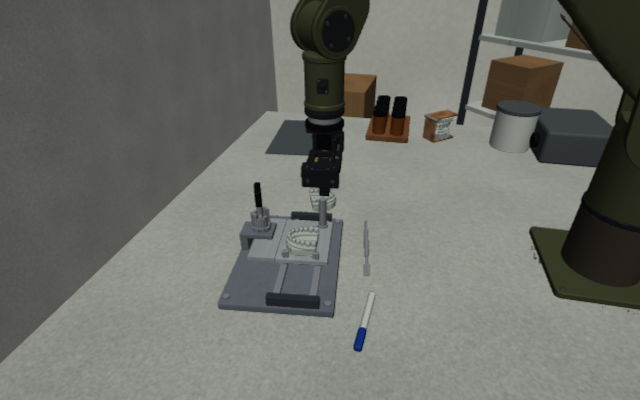

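View pics/wrist5.png

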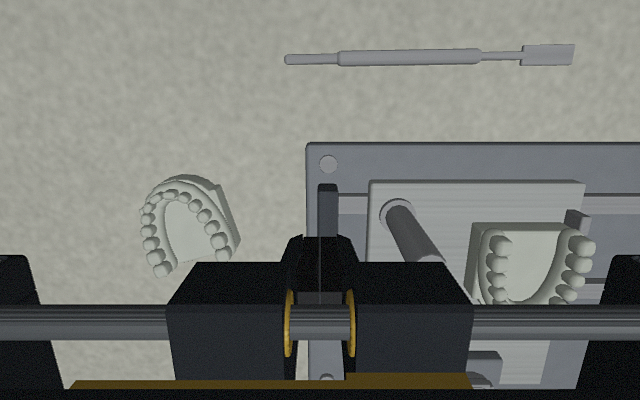

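Request:
apply_moves --pt "0 0.5 0" --pt "0 1 0" --pt "0 1.4 0" --pt "0 1.7 0" --pt "0 1.85 0" --pt "0 2.0 0" --pt "0 2.15 0" --pt "0 2.3 0" --pt "0 2.45 0" --pt "0 2.6 0" --yaw '[0,0,0,0,0,0,0,0,0,0]' --gripper '[0,0,0,0,0,0,0,0,0,0]'

```text
clock: 15.1
tool_pos: [0.5448, 0.0033, 0.1002]
eef_rot: [-0.043, 0.705, 0.041, 0.707]
contact_force: [1.5, -3.0, 0.1]
opening: 0.009
```

Request:
apply_moves --pt "0 0.2 0" --pt "0 0.45 0" --pt "0 0.7 0" --pt "0 0.95 0" --pt "0 1.2 0" --pt "0 1.45 0" --pt "0 1.7 0" --pt "0 1.95 0" --pt "0 2.2 0" --pt "0 2.4 0" --yaw '[0,0,0,0,0,0,0,0,0,0]' --gripper '[0,0,0,0,0,0,0,0,0,0]'

```text
clock: 15.93
tool_pos: [0.5419, 0.0276, 0.1001]
eef_rot: [-0.043, 0.705, 0.041, 0.707]
contact_force: [-1.0, -2.5, 0.9]
opening: 0.005
```

```bash
python3 st.py
python3 - <<'E'
from h import *
for n in ['side','wrist']: save(n,n+'6.png')
E
```

```text
15.9333 [0.5419 0.0276 0.1001] [-1.  -2.5  0.9] [-0.45 -0.16 -0.02] bar ang 6.82 q7 0.8306807859324574
[[ 0.003 -0.119  0.993]
 [-0.003  0.993  0.119]
 [-1.    -0.003  0.002]]
```

View pics/side6.png

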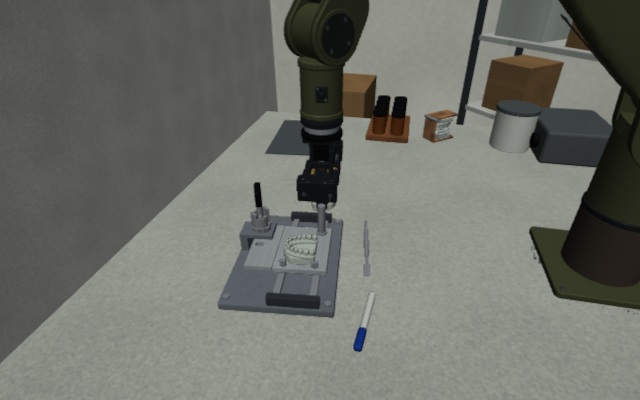

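View pics/wrist6.png

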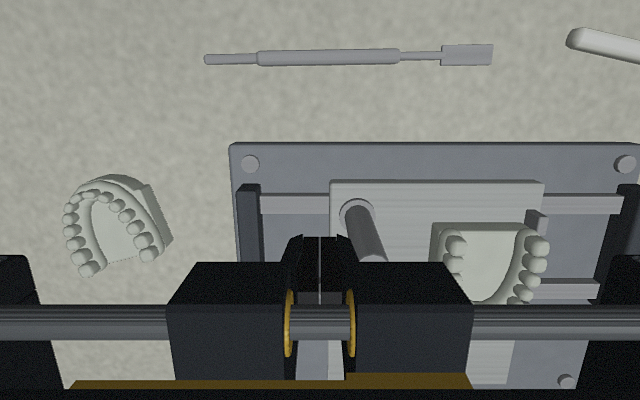

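Request:
apply_moves --pt "0 0.25 0" --pt "0 0.5 0" --pt "0 0.75 0" --pt "0 1.0 0" --pt "0 1.25 0" --pt "0 1.5 0" --pt "0 1.75 0" --pt "0 2.0 0" --pt "0 2.25 0" --pt "0 2.5 0" --yaw '[0,0,0,0,0,0,0,0,0,0]' --gripper '[0,0,0,0,0,0,0,0,0,0]'

```text
clock: 16.87
tool_pos: [0.5389, 0.0532, 0.1001]
eef_rot: [-0.043, 0.705, 0.041, 0.707]
contact_force: [0.9, -1.6, 1.1]
opening: 0.006
```

Request:
apply_moves --pt "0 0.25 0" --pt "0 0.5 0" --pt "0 0.75 0" --pt "0 1.0 0" --pt "0 1.25 0" --pt "0 1.5 0" --pt "0 1.75 0" --pt "0 1.9 0" --pt "0 2.05 0" --pt "0 2.2 0" --yaw '[0,0,0,0,0,0,0,0,0,0]' --gripper '[0,0,0,0,0,0,0,0,0,0]'

```text
clock: 17.7
tool_pos: [0.5362, 0.0752, 0.1]
eef_rot: [-0.043, 0.705, 0.041, 0.707]
contact_force: [-0.1, -2.8, 2.1]
opening: 0.009
```

```bash
python3 st.py
python3 - <<'E'
from h import *
for n in ['side','wrist']: save(n,n+'7.png')
E
```

```text
17.7 [0.5362 0.0752 0.1   ] [-0.1 -2.8  2.1] [-0.43 -0.14  0.02] bar ang 6.86 q7 0.7507455649333238
[[ 0.003 -0.119  0.993]
 [-0.002  0.993  0.119]
 [-1.    -0.003  0.002]]
```

View pics/wrist7.png

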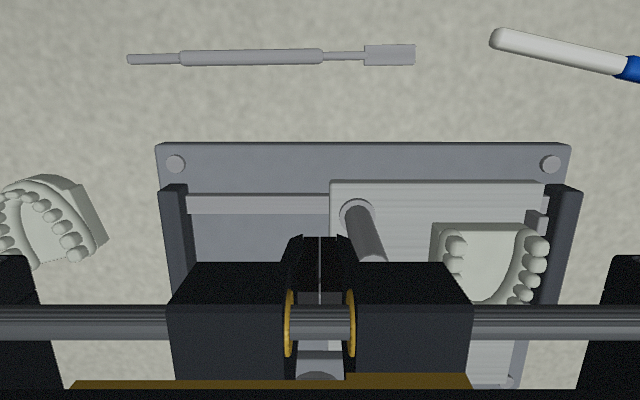

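Request:
apply_moves --pt "0 0.1 0" --pt "0 0.2 0" --pt "0 0.3 0" --pt "0 0.4 0" --yaw '[0,0,0,0]' --gripper '[0,0,0,0]'

```text
clock: 18.13
tool_pos: [0.5357, 0.0795, 0.1]
eef_rot: [-0.043, 0.705, 0.042, 0.707]
contact_force: [0.6, -1.8, 2.2]
opening: 0.007
```

Request:
apply_moves --pt "0 0.1 0" --pt "0 0.2 0" --pt "0 0.2 0" --yaw '[0,0,0]' --gripper '[0,0,0]'

```text
clock: 18.38
tool_pos: [0.5354, 0.0819, 0.1001]
eef_rot: [-0.043, 0.705, 0.042, 0.707]
contact_force: [-0.4, -2.1, 1.4]
opening: 0.006
```

Request:
apply_moves --pt "0 0.1 0" --pt "0 0.2 0" --pt "0 0.2 0" --yaw '[0,0,0]' --gripper '[0,0,0]'

```text
clock: 18.63
tool_pos: [0.5351, 0.0843, 0.1]
eef_rot: [-0.043, 0.705, 0.042, 0.707]
contact_force: [0.5, -1.6, 1.3]
opening: 0.011
```

Request:
apply_moves --pt "0 0.1 0" --pt "0 0.15 0" --pt "0 0.15 0" --yaw '[0,0,0]' --gripper '[0,0,0]'

```text
clock: 18.88
tool_pos: [0.5349, 0.0861, 0.1001]
eef_rot: [-0.043, 0.705, 0.042, 0.707]
contact_force: [0.8, -2.5, 1.4]
opening: 0.003
```

Request:
apply_moves --pt "0 0.1 0" --pt "0 0.15 0" --pt "0 0.15 0" --yaw '[0,0,0]' --gripper '[0,0,0]'

```text
clock: 19.13
tool_pos: [0.5348, 0.0874, 0.1]
eef_rot: [-0.043, 0.705, 0.042, 0.707]
contact_force: [1.2, -2.5, 2.6]
opening: 0.009
```

Request:
apply_moves --pt "0 0.1 0" --pt "0 0.1 0" --yaw '[0,0]' --gripper '[0,0]'

```text
clock: 19.3
tool_pos: [0.5347, 0.0875, 0.1001]
eef_rot: [-0.044, 0.705, 0.041, 0.707]
contact_force: [1.4, -5.2, 2.8]
opening: 0.007
```

```bash
python3 st.py
python3 - <<'E'
from h import *
for n in ['side','wrist']: save(n,n+'8.png')
E
```

```text
19.3 [0.5347 0.0875 0.1001] [ 1.4 -5.2  2.8] [-0.79 -0.21 -0.03] bar ang 6.89 q7 0.731239660689294
[[ 0.003 -0.12   0.993]
 [-0.003  0.993  0.12 ]
 [-1.    -0.003  0.002]]
```

View pics/wrist8.png

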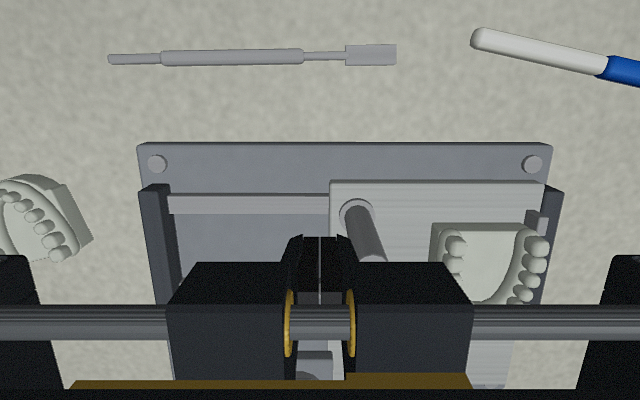

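Request:
apply_moves --pt "0 0.05 0" --pt "0 0.05 0" --yaw '[0,0]' --gripper '[0,0]'

```text
clock: 19.57
tool_pos: [0.5347, 0.0875, 0.1001]
eef_rot: [-0.044, 0.705, 0.041, 0.707]
contact_force: [0.3, -5.1, 2.7]
opening: 0.005
```

Request:
apply_moves --pt "0 0.1 0" --pt "0 0.1 0" --pt "0 0.1 0" --yaw '[0,0,0]' --gripper '[0,0,0]'

```text
clock: 19.82
tool_pos: [0.5347, 0.0875, 0.1001]
eef_rot: [-0.044, 0.705, 0.04, 0.707]
contact_force: [0.8, -5.8, 3.2]
opening: 0.007
```

Request:
apply_moves --pt "0 -0.3 0" --pt "0 -0.8 0" --pt "0 -1.5 0" --pt "0 -2.5 0" --pt "0 -3.5 0" --pt "-2 -4 0" --pt "-4 -4 0" --pt "-7 -4 0" --pt "-10 -4 0" --pt "-10 -4 0" --yaw '[0,0,0,0,0,0,0,0,0,0]' --gripper '[0,0,0,0,0,0,0,0,0,0]'

```text
clock: 20.65
tool_pos: [0.542, 0.0486, 0.205]
eef_rot: [-0.043, 0.702, 0.04, 0.71]
contact_force: [-0.3, 0.2, 0.1]
opening: 0.008
```

```bash
python3 st.py
python3 - <<'E'
from h import *
for n in ['scene','side','wrist']: 
    C=cam(n); save(n,n+'9.png')
    for t,z in [('push_post',.09),('tbar',.14)]:
        r=spot_point(t,n); print(n,t,[(np.round(x['pixel'],1).tolist(),round(x['score'],2),onz(C,x['pixel'],z).round(4).tolist()) for x in r[:2]])
E
```

```text
20.65 [0.542  0.0486 0.205 ] [-0.3  0.2  0.1] [ 0.14 -0.13 -0.04] bar ang 6.75 q7 0.931810445570873
[[ 0.011 -0.117  0.993]
 [-0.003  0.993  0.117]
 [-1.    -0.004  0.011]]
scene push_post [([374.5, 226.7], 0.6, [0.5361, 0.1109, 0.09])]
scene tbar [([333.3, 241.7], 0.77, [0.6552, 0.0853, 0.14])]
side push_post [([320.4, 227.5], 0.65, [0.5265, 0.1099, 0.09])]
side tbar [([256.3, 195.7], 0.6, [0.6482, 0.105, 0.14])]
wrist push_post [([401.9, 196.1], 0.61, [0.5334, 0.109, 0.09])]
wrist tbar [([354.5, 376.5], 0.89, [0.6541, 0.0869, 0.14])]
```

View pics/side9.png

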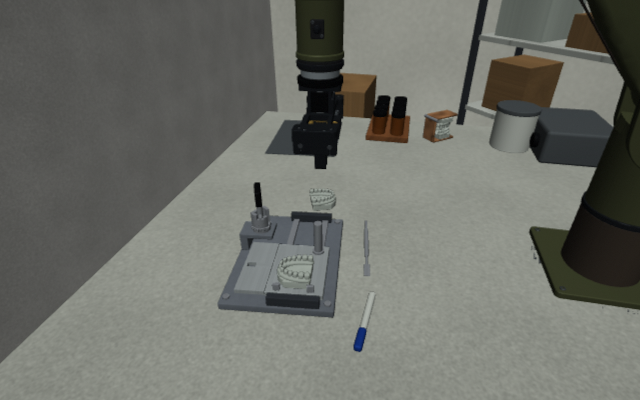

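View pics/wrist9.png

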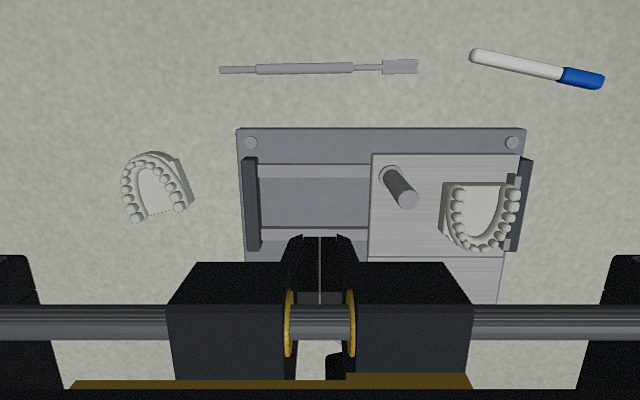

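Request:
apply_moves --pt "0 0 0" --pt "0 0 0" --pt "0 0 0" --yaw '[0,0,0]' --gripper '[0,0,0]'

```text
clock: 21.35
tool_pos: [0.5386, 0.0483, 0.1991]
eef_rot: [-0.044, 0.706, 0.04, 0.706]
contact_force: [0.2, -0.3, -0.3]
opening: 0.004
```

```bash
python3 -c "
from h import *
print(finish_job())"
```

```text
the job is handed in; nothing more can be done
None
```

The plunger is parked in its rest notch and the carriage is at its far end stop. I handed the job in at about 21 s.

- **Plunger:** I pulled the T-bar up about 16 mm until it met the stop, with a pull of at most 16 N, so about 9 N net against the stop. I backed off slightly, turned it about 78° clockwise and eased it down. It seated 5 mm below the stop position, as expected for the notch. The lifting force had dropped to almost nothing before I opened the gripper. The later side pictures show the bar still raised and turned.
- **Carriage:** I pushed the post with closed fingers at up to 30 mm/s, slowing near the end. It stopped moving while the push force rose from about 2.5 N to 5.8 N. The wrist picture showed no gap at the end stop. The post moved about 84 mm by camera, against the 85 mm stated.
- **End state:** The gripper is clear of everything with no contact force. I did not touch the cast on the carriage, and the spare cast, marker and wax knife look unmoved.
- **Disagreements:** The trained networks differed between cameras by 5 to 20 mm on some points, mostly for the T-bar in the side view. I relied on the wrist camera and the forces instead.

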